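Make up two gift kits on a pharmacy counter

ROBOT

A 6-joint arm with a two-finger parallel gripper is mounted at the origin on the work surface. World frame = base frame: x ahead of the robot, y to its left, z up, the work surface at z = 0. Lengths are in m, angles in rad, forces in N, time in s.
With the tool pointing down it reaches from about 0.3 to 0.85 m from the base axis. Payload 5.4 kg.
Tool frame: the origin (TCP) lies midway between the tips of the shut fingers; the grasp point (between the pads) lies 19 mm behind it; z points along the fingers, y is the line along which they close (so a half turn about z gives the same grasp; the last joint's range is limited). The gripper opens to 85 mm and grips with 20 to 120 N. Pads are 22 mm wide; open, the fingers measure 114 mm over their backs; the gripper's body (76 mm by 85 mm) begins 54 mm behind the grasp point. The pads swing forward as they close: fully open they stand 13 mm farther back than shut.
Start: joints at [1.07, 0.158, 1.597, -0, 1.386, -0.21], TCP at [0.165, 0.551, 0.231] pointing down, gripper open.
Joint ranges: [-2.91, 2.91], [-0.94, 2.29], [0.18, 2.7], [-1.29, 4.43], [0.17, 2.64], [-3, 3]. Speed limits (rad/s): [2.57, 2.57, 3.14, 3.14, 3.14, 3.14].

INTERFACE

Orientations are given as a unit quaternion [w, x, y, z].
In Python, from plant import telemetry, eyes, job_done, finder gives the robot as it stands. The module is installed in compiled form; this text tells all that it offers.
- The arm moves only by the tool drive_tool, never from a script. Its argument "motion" is a list that holds one entry, the list of rows, each a list of 4 numbers: the shift along the tool's x, y, z in cm, then the turn about the tool's z in degrees. In form: [[[tx, ty, tz, twist], ...]]. A call has 1 to 10 rows; each row is the pose to reach, as a shift and turn from the pose commanded when the call began, along the tool's axes at that moment; what a row does not reach only later rows make up. A row lasts 1/10 s, in which the tool goes at most 50 mm and 8.59 degrees, less where a joint would pass 70% of its speed; a pose out of reach is approached as far as the arm can. A call with a gripper value outside its range is refused whole. "gripper" is the gripper command: -1 is shut, 1 is fully open, values between are in proportion, set as the call begins (left out, the last holds). The fingers move at their own pace and stop on an object; the grip force is fixed at half the most. Time passes only in rows, so rows that repeat a pose let the fingers close. It gives the time, the measured TCP pose, the force, the opening and the grip force at its end, in the units of the state.
- telemetry.get_obs(): the state, without advancing time (a new reading comes with each control period).
- eyes.capture(name): name is "scene" or "top"; returns a dict with "img" (480x640x3 uint8, red, green, blue), "mtx" (3x3 intrinsics, pixels), "k1" (the pictures are not rectified: a ray, as slopes to the right and down, at radius r is drawn at 1 + k1 r^2 times it, then the intrinsics apply), "world_to_cam" (4x4, takes a point from world to camera coordinates). Camera axes: x right, y down, z forward; pixel columns grow to the right and rows downward; lengths in m; the calibration is good to about 2 mm. A picture is of the moment at which its call begins. There is no depth.
- job_done(): hands the job in; it is judged then, once.
Trained networks look in a picture, given as the dict that the camera call returned (one of the last four; its "shot" number tells which), for a name from the list of things; names that differ only in an ending like _2 or _b are one class to them, and where a whole thing is asked for, a point or a joint stands for the part that bears it (a point fixed in the world has none). Each returns a list of dicts, best first, with "score" (0 to 1); they miss things now and then, are a little off and sometimes report something else, mostly with a low value. They report only what shows in the picture. A call takes as long as a camera call.
- finder.find_in(picture, label): "centre" ([x, y, z] in m, in world coordinates, good to about 4 mm: the middle of the surface that is visible of it).
- finder.trace(picture, label): "region" (480x640 bool, what is visible of it).
- finder.tip_of(picture, label): "centre" ([x, y, z] in m, in world coordinates, good to about 4 mm: a listed point, or the origin of a listed thing).
The state is a dict: "clock": time; "joints": joint angles; "joint_velocities": joint speeds; "tau": joint torques, N m; "position": TCP position; "ee_rot": TCP orientation; "contact_force": force on the tool from outside, world axes, zero at the start; "wrist_torque": the same for the moment, N m; "finger_gap": opening from 0.0 (shut) to 1.0 (fully open); "gripper_force": force on a finger pad.
Only numpy, scipy, OpenCV 4.12 (cv2) and the standard library are available. Lean on these libraries where they do the work, as an engineer would, in place of code of your own. Each camera call takes 0.05 s, during which the arm holds its last target. There are 200 camera calls.

TASK

Make up the two gift kits from the stock on the counter: on the red tray stand the porcelain snuff bottle upright on the brass disc and lay the jade spoon along the middle of the ivory strip; on the blue tray set the cloisonne pill box, lid up, on the brass disc and stand the pewter flask upright in the middle of the ivory strip, its broad side along the strip. Centre each piece on its mark, set it down gently without dropping it or knocking it over, and leave the plain brass box and the amber bottle where they stand.

Things in the scene. Friction and masses are not known exactly. Their poses are not given: they have to be found in the camera images.
- red_tray: kit tray with red felt on dark lacquer, a fixed flat board 230 x 90 x 12 mm with no rim; origin at the centre of its underside, so its flat top is 12 mm above the origin; x along its length. Flush in its top: a round brass disc, 54 mm across, centred at x = -78 mm, y = 0, and a pale ivory strip, 120 mm long (along x) and 36 mm wide, centred at x = +40 mm, y = 0. The tray does not move; the other tray has the same layout in another colour, and the two may change sides
- blue_tray: kit tray with blue felt on dark lacquer, a fixed flat board 230 x 90 x 12 mm with no rim; origin at the centre of its underside, so its flat top is 12 mm above the origin; x along its length. Flush in its top: a round brass disc, 54 mm across, centred at x = -78 mm, y = 0, and a pale ivory strip, 120 mm long (along x) and 36 mm wide, centred at x = +40 mm, y = 0. The tray does not move; the other tray has the same layout in another colour, and the two may change sides
- snuff_bottle_mid (a point): white porcelain snuff bottle with blue bands and a red stopper, round, 40 mm across, 72 mm tall, standing, about 90 g; straight-sided from 12 to 44 mm above its foot, foot 32 mm across. The point is on its axis half-way up, 36 mm above its foot; z up
- pill_box_mid (a point): blue cloisonne pill box with brass bands and red flowers on its lid, a closed round drum 50 mm across, 30 mm tall, about 80 g. The point is its centre, 15 mm above its underside; z up
- jade_spoon_mid (a point): pale green jade spoon, lying flat, 110 mm long, about 40 g: straight handle 13 mm wide and 10 mm high from x = -55 to +29 mm, round bowl 32 mm across and 12 mm high about x = +39 mm. The point is the middle of its length (on the handle, close to its balance point), 5 mm above its underside; x along its length towards the bowl, z up
- pewter_flask_mid (a point): grey pewter flask with a dark screw cap, standing, about 150 g: flat-sided body 54 mm broad (x), 28 mm thick (y) and 64 mm tall, 84 mm tall with its cap (20 mm across). The point is on its upright axis half-way up, 42 mm above its foot; z up
- brass_box_mid (a point): plain brass pill box, a closed drum 50 mm across, 30 mm tall, loose, not part of any kit. The point is its centre, 15 mm above its underside
- amber_bottle_mid (a point): amber glass medicine bottle with a white cap, 40 mm across, 66 mm tall, loose, not part of any kit. The point is on its axis half-way up, 33 mm above its foot

How it is judged:
At the end, for the whole second after the job is handed in: Each piece on its own mark, upright or flat (0.15 rad), within 12 mm of the mark's centre along and across the tray and 5 mm in height; spoon and flask along the strip within 0.2 rad, either way round; all released, at rest; brass box and amber bottle within 15 mm of their start (x of snuff_bottle_mid in the frame of red_tray between -0.09 and -0.066 m and y of snuff_bottle_mid in the frame of red_tray between -0.012 and 0.012 m and z of snuff_bottle_mid in the frame of red_tray between 0.043 and 0.053 m and angle between each of snuff_bottle_mid, jade_spoon_mid, pill_box_mid, pewter_flask_mid's own z axis and vertical below 0.15 rad and linear speed of each of snuff_bottle, jade_spoon, pill_box, pewter_flask below 0.02 m/s and contact force between each of snuff_bottle, jade_spoon, pill_box, pewter_flask and the fingers below 0.05 N and x of jade_spoon_mid in the frame of red_tray between 0.028 and 0.052 m and y of jade_spoon_mid in the frame of red_tray between -0.012 and 0.012 m and z of jade_spoon_mid in the frame of red_tray between 0.012 and 0.022 m and angle between the x axis of jade_spoon_mid and the x axis of red_tray, either way round below 0.2 rad and x of pill_box_mid in the frame of blue_tray between -0.09 and -0.066 m and y of pill_box_mid in the frame of blue_tray between -0.012 and 0.012 m and z of pill_box_mid in the frame of blue_tray between 0.022 and 0.032 m and x of pewter_flask_mid in the frame of blue_tray between 0.028 and 0.052 m and y of pewter_flask_mid in the frame of blue_tray between -0.012 and 0.012 m and z of pewter_flask_mid in the frame of blue_tray between 0.049 and 0.059 m and angle between the x axis of pewter_flask_mid and the x axis of blue_tray, either way round below 0.2 rad and distance of each of brass_box_mid, amber_bottle_mid from where it was at the start of the episode below 0.015 m); the robot touches nothing.
It fails at once if the brass box is pushed away or knocked over (distance of brass_box_mid from where it was at the start of the episode above 0.015 m or angle between brass_box_mid's own z axis and vertical above 0.5 rad).
It fails at once if the amber bottle is pushed away or knocked over (distance of amber_bottle_mid from where it was at the start of the episode above 0.015 m or angle between amber_bottle_mid's own z axis and vertical above 0.5 rad).
It fails at once if a kit piece is dropped or thrown (over 0.8 m/s out of the fingers) ((linear speed of snuff_bottle above 0.8 m/s and contact force between snuff_bottle and the fingers below 0.05 N) or (linear speed of pill_box above 0.8 m/s and contact force between pill_box and the fingers below 0.05 N) or (linear speed of jade_spoon above 0.8 m/s and contact force between jade_spoon and the fingers below 0.05 N) or (linear speed of pewter_flask above 0.8 m/s and contact force between pewter_flask and the fingers below 0.05 N)).
It fails at once if the snuff bottle or the pewter flask is knocked over (angle between any of snuff_bottle_mid, pewter_flask_mid's own z axis and vertical above 1 rad).
It also fails if it takes over 102 s, if anything falls off the work surface, if the arm or the gripper's body presses on something with over 40 N, if the wrist force passes 120 N, or if a joint passes its speed limit or range.

## Working session

There is one attempt and no reset: what is moved stays moved. The work goes in short steps, Python scripts to look and compute and a tool call to move; the robot and the scene stay as the last step left them, time stands still between calls to the robot, and variables do not carry over. Pictures are saved under pics/ and viewed, at most 14 in all, crops included, and the job is handed in when it is done.

Besides the shell and the picture viewer there is one more tool, called after ">>>" in YAML: its name, and indented under it one key for each argument. drive_tool: Moves the arm, as the interface text tells. Its arguments: {"type":"object","properties":{"motion":{"type":"array"},"gripper":{"type":"number"}},"required":["motion"]}

```bash
mkdir -p pics
cat > h.py <<'E'
import numpy as np, cv2
from plant import telemetry, eyes, job_done, finder
from scipy.spatial.transform import Rotation as R
def snap(n,f=None):
    p=eyes.capture(n)
    if f: cv2.imwrite('pics/'+f,p['img'][:,:,::-1])
    return p
def ray(p,uv,z):
    "pixels -> world points on plane z"
    uv=np.atleast_2d(uv).astype(float); K=p['mtx']; k=p['k1']
    d=np.c_[(uv[:,0]-K[0,2])/K[0,0],(uv[:,1]-K[1,2])/K[1,1]]; s=d.copy()
    for _ in range(20): s=d/(1+k*(s**2).sum(1,keepdims=True))
    T=p['world_to_cam']; Rm=T[:3,:3]; c=-Rm.T@T[:3,3]
    w=np.c_[s,np.ones(len(s))]@Rm
    return c+w*((z-c[2])/w[:,2:3])
def tool():
    o=telemetry.get_obs(); q=o['ee_rot']; return o,np.array(o['position']),R.from_quat([q[1],q[2],q[3],q[0]])
E
python3 - <<'E'
from h import *
o,p,r=tool(); print(o['clock'],p,r.as_matrix().round(3).tolist(),o['finger_gap'])
a=snap('top','top0.png'); b=snap('scene','scene0.png')
for n in ['red_tray','blue_tray','snuff_bottle_mid','pill_box_mid','jade_spoon_mid','pewter_flask_mid','brass_box_mid','amber_bottle_mid']:
    for nm,q in (('top',a),('scene',b)):
        print(n,nm,[(np.round(x['centre'],3).tolist(),round(x['score'],2)) for x in finder.tip_of(q,n)[:2]])
T=a['world_to_cam'];print(-T[:3,:3].T@T[:3,3])
T=b['world_to_cam'];print(-T[:3,:3].T@T[:3,3])
E
```

```text
0.0 [0.16456003 0.55030216 0.23027388] [[-0.958, 0.287, -0.001], [0.287, 0.958, -0.002], [0.0, -0.002, -1.0]] 1.0005370614552482
red_tray top [([0.505, 0.285, -0.003], 0.76), ([0.441, -0.009, 0.005], 0.17)]
red_tray scene [([0.511, 0.288, -0.0], 0.66)]
blue_tray top [([0.521, -0.264, 0.0], 0.75)]
blue_tray scene [([0.525, -0.263, -0.004], 0.69)]
snuff_bottle_mid top [([0.465, 0.107, 0.037], 0.76)]
snuff_bottle_mid scene [([0.468, 0.107, 0.037], 0.82)]
pill_box_mid top [([0.669, -0.001, 0.016], 0.76)]
pill_box_mid scene [([0.669, -0.002, 0.017], 0.95)]
jade_spoon_mid top [([0.44, -0.008, 0.004], 0.68)]
jade_spoon_mid scene [([0.442, -0.005, 0.005], 0.58)]
pewter_flask_mid top [([0.636, 0.112, 0.043], 0.77), ([0.526, -0.263, 0.0], 0.28)]
pewter_flask_mid scene [([0.637, 0.11, 0.04], 0.97)]
brass_box_mid top [([0.452, -0.118, 0.01], 0.8)]
brass_box_mid scene [([0.455, -0.114, 0.018], 0.88)]
amber_bottle_mid top [([0.638, -0.117, 0.035], 0.84)]
amber_bottle_mid scene [([0.637, -0.113, 0.031], 0.84)]
[0.47323792 0.02585511 1.00084253]
[0.9745211  0.51856854 0.74630149]
```

View pics/top0.png

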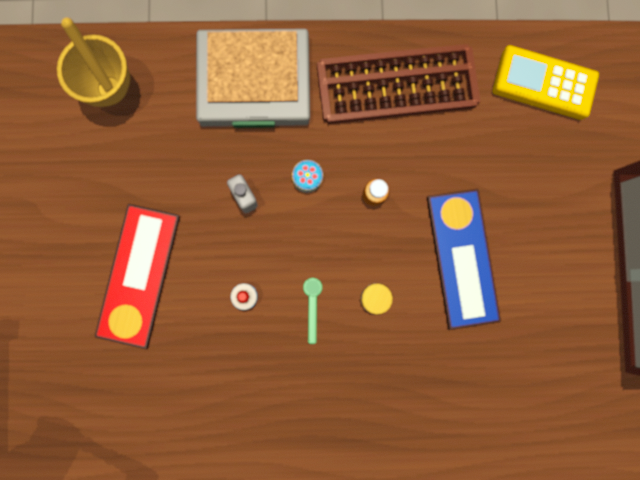

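View pics/scene0.png

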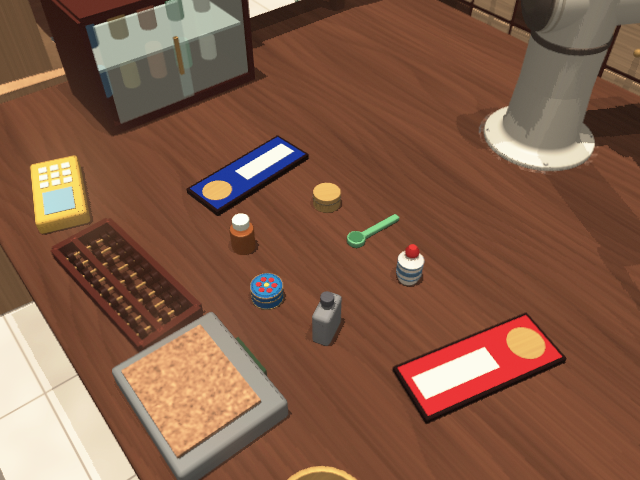

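The top view shows the red tray on the left (disc at 125,321; strip at 143,252) and the blue tray on the right (disc at 457,213; strip at 468,282). The spoon is at (312,310), the flask at (242,194), the pill box at (307,176) and the snuff bottle at (243,297). The scene view confirms that everything is standing as described. Next I'll measure by colour.

```bash
cat > m.py <<'E'
from h import *
a=eyes.capture('top'); im=a['img']; hsv=cv2.cvtColor(im,cv2.COLOR_RGB2HSV)
def blob(mask,box):
    u0,v0,u1,v1=box; m=np.zeros(mask.shape,bool); m[v0:v1,u0:u1]=mask[v0:v1,u0:u1]
    n,l,s,c=cv2.connectedComponentsWithStats(m.astype('u1')); k=1+s[1:,4].argmax()
    v,u=np.nonzero(l==k); return np.c_[u,v]
def pca(P):
    c=P.mean(0); w,V=np.linalg.eigh(np.cov((P-c)[:,:2].T)); d=V[:,1]; return c,np.degrees(np.arctan2(d[1],d[0]))%180
H,S,V=[hsv[...,i].astype(int) for i in range(3)]
for t,bx in (('red',(90,195,190,355)),('blue',(420,180,505,335))):
    disc=blob((H>12)&(H<32)&(S>100)&(V>150),bx); strip=blob((S<70)&(V>180),bx)
    dc=ray(a,disc,.012).mean(0); sc,ang=pca(ray(a,strip,.012))
    d=sc-dc; print(t,'disc',dc.round(4),'strip',sc.round(4),'ang',round(ang,1),'dir',np.degrees(np.arctan2(d[1],d[0])).round(1),'dist',np.linalg.norm(d).round(4))
sp=blob((H>40)&(H<85)&(S>60),(295,270,330,350)); P=ray(a,sp,.01); c,ang=pca(P); d=np.array([np.cos(np.radians(ang)),np.sin(np.radians(ang))]); t=(P[:,:2]-c[:2])@d
mid=c[:2]+d*(t.max()+t.min())/2; print('spoon mid',mid.round(4),ang,'len',np.ptp(t))
fm=finder.trace(a,'pewter_flask_mid')[0]['region']; v,u=np.nonzero(fm)
hull=cv2.minAreaRect(np.c_[u,v].astype('f4')); print('flask rect px',hull)
P=ray(a,np.c_[u,v],.064); print('flask z.064 pca',pca(P))
b=ray(a,blob((fm)&(V>0),(0,0,640,480)),.064)
for n,z in (('pill_box_mid',.03),('snuff_bottle_mid',.044)):
    v,u=np.nonzero(finder.trace(a,n)[0]['region']); print(n,'top-plane centroid',ray(a,np.c_[u,v],z).mean(0).round(4))
cv2.imwrite('pics/fl.png',cv2.resize(im[165:225,210:280,::-1],None,fx=8,fy=8,interpolation=cv2.INTER_CUBIC))
E
python3 m.py
```

```text
red disc [0.4301 0.3066 0.012 ] strip [0.5444 0.2784 0.012 ] ang 166.3 dir -13.8 dist 0.1177
blue disc [ 0.602  -0.2543  0.012 ] strip [ 0.4847 -0.2696  0.012 ] ang 7.3 dir -172.6 dist 0.1183
spoon mid [ 0.4419 -0.0046] 178.11130945499846 len 0.1082885950712471
flask rect px ((242.14358520507812, 193.4567413330078), (39.411766052246094, 18.41176414489746), 61.927513122558594)
flask z.064 pca (array([0.63168118, 0.10559928, 0.064     ]), np.float64(27.56801040175273))
pill_box_mid top-plane centroid [0.6666 0.0014 0.03  ]
snuff_bottle_mid top-plane centroid [0.4686 0.1058 0.044 ]
```

View pics/fl.png

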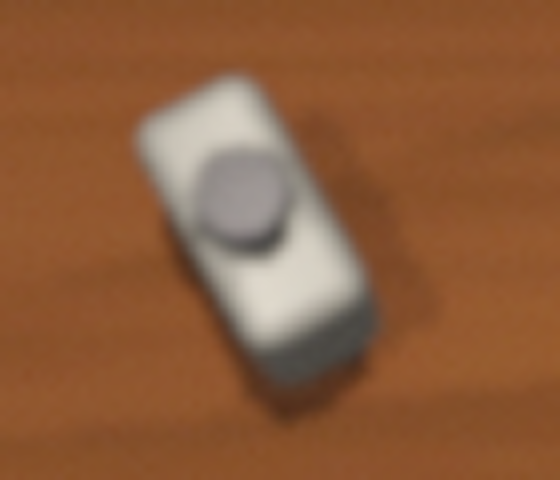

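The crop shows the flask's cap at about (243,195) and its shoulder centre at about (255,208). Its long edges run at about 29.5° in world axes.

```bash
cat > go.py <<'E'
import sys
from h import *
def rel(x,y,z,head):
    o,p,r=tool(); s=r.inv().apply(np.array([x,y,z])-p)*100
    yv=r.apply([0,1,0]); h=np.degrees(np.arctan2(yv[1],yv[0])); tw=((h-head)+90)%180-90
    print('shift cm',s.round(2),'twist',round(tw,1),'| now',p.round(4),'head',round(h,1),'gap',round(o['finger_gap'],3),'t',round(o['clock'],2))
if __name__=='__main__': rel(*map(float,sys.argv[1:5]))
E
python3 - <<'E'
from go import *
a=eyes.capture('top'); print(ray(a,[240.4,189.4],.084),ray(a,[241.9,191],.064))
rel(.467,.1065,.12,76.2); rel(.467,.1065,.01,76.2)
E
```

```text
[[0.635212   0.10636916 0.084     ]] [[0.63610932 0.10574485 0.064     ]]
shift cm [-41.68 -33.91  11.13] twist -2.9 | now [0.1649 0.5508 0.2313] head 73.3 gap 0.998 t 1.15
shift cm [-41.68 -33.91  22.13] twist -2.9 | now [0.1649 0.5508 0.2313] head 73.3 gap 0.998 t 1.15
```

>>> drive_tool:
  motion:
    - [[-4, -3.3, 0.5, -1], [-8, -6.6, 1, -2], [-12, -10, 2, -2.9], [-16, -13, 3, -2.9], [-20, -16.3, 4, -2.9], [-24, -19.6, 5, -2.9], [-28, -22.8, 6, -2.9], [-32, -26, 7, -2.9], [-36, -29.3, 8, -2.9], [-39, -31.8, 9, -2.9]]
  gripper: 1

```text
clock: 2.15
position: [0.4423, 0.142, 0.1442]
ee_rot: [0.001, 0.12, 0.993, 0.0]
contact_force: [0.7, 1.9, 0.0]
finger_gap: 1.003
gripper_force: 0.0
```

```bash
python3 go.py .467 .1065 .01 76.2
```

```text
shift cm [-3.22 -2.87 13.42] twist 0.0 | now [0.4423 0.142  0.1442] head 76.2 gap 1.003 t 2.15
```

>>> drive_tool:
  motion:
    - [[-1.5, -1.2, 2], [-2.57, -2.24, 3.5], [-2.57, -2.24, 3.5], [-2.57, -2.24, 3.5]]

```text
$.motion[0][0]: bad value
```

>>> drive_tool:
  motion:
    - [[-1.5, -1.2, 2, 0], [-2.57, -2.24, 3.5, 0], [-2.57, -2.24, 3.5, 0], [-2.57, -2.24, 3.5, 0]]

```text
clock: 2.55
position: [0.4605, 0.1162, 0.1091]
ee_rot: [-0.0, 0.12, 0.993, 0.0]
contact_force: [-0.4, 0.4, 0.3]
finger_gap: 1.004
gripper_force: 0.0
```

```bash
python3 go.py .467 .1065 .01 76.2; python3 -c "
from h import *
p=snap('scene','s1.png')
for n in ['snuff_bottle_mid']: print([x['centre'] for x in finder.tip_of(p,n)[:1]])"
```

```text
shift cm [-0.87 -0.78  9.91] twist 0.0 | now [0.4605 0.1162 0.1091] head 76.2 gap 1.004 t 2.55
[]
```

View pics/s1.png

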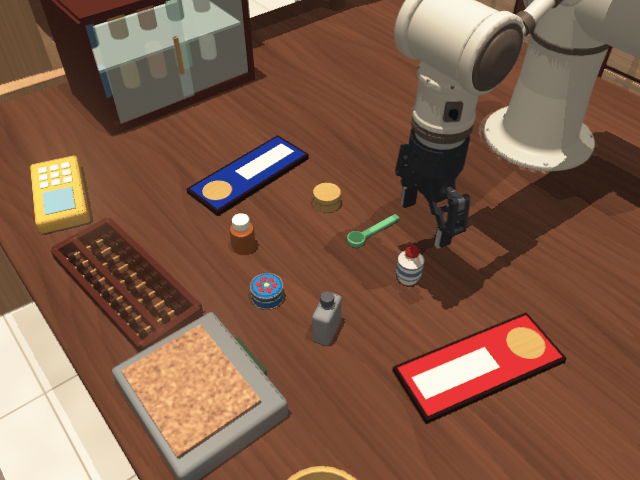

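The scene view shows the open gripper above and slightly behind the snuff bottle (409,265), with the other pieces unmoved. I'll correct the offset and go down.

>>> drive_tool:
  motion:
    - [[-0.87, -0.78, 1, 0], [-0.87, -0.78, 2, 0], [-0.87, -0.78, 4, 0], [-0.87, -0.78, 6, 0], [-0.87, -0.78, 8, 0], [-0.87, -0.78, 9, 0], [-0.87, -0.78, 9.9, 0], [-0.87, -0.78, 9.9, 0]]

```text
clock: 3.45
position: [0.4664, 0.1064, 0.0089]
ee_rot: [-0.001, 0.12, 0.993, -0.0]
contact_force: [-0.2, 0.0, -0.0]
finger_gap: 0.998
gripper_force: 0.0
```

>>> drive_tool:
  motion:
    - [[0, 0, 0, 0], [0, 0, 0, 0], [0, 0, 0, 0], [0, 0, 0, 0], [0, 0, 0, 0], [0, 0, 0, 0], [0, 0, 0, 0], [0, 0, 0, 0]]
  gripper: -1

```text
clock: 4.25
position: [0.4682, 0.1063, 0.011]
ee_rot: [0.001, 0.12, 0.993, 0.0]
contact_force: [-0.8, 0.6, 6.4]
finger_gap: 0.455
gripper_force: 60.5
```

```bash
python3 go.py .430 .3066 .023 76.2
```

```text
shift cm [ 8.47 18.54 -1.21] twist 0.0 | now [0.4682 0.1063 0.011 ] head 76.2 gap 0.455 t 4.25
```

>>> drive_tool:
  motion:
    - [[0, 0, -1, 0], [0, 0, -3, 0], [0, 0, -5.5, 0], [1, 2, -8, 0], [2.3, 5, -9, 0], [3.7, 8, -9, 0], [5, 11, -9, 0], [6.4, 14, -9, 0], [7.6, 16.8, -9, 0], [8.4, 18.5, -9, 0]]

```text
clock: 5.25
position: [0.4288, 0.3078, 0.1004]
ee_rot: [-0.0, 0.119, 0.993, 0.0]
contact_force: [-0.6, -0.8, 0.2]
finger_gap: 0.454
gripper_force: 60.4
```

>>> drive_tool:
  motion:
    - [[0, 0, 0, 0], [0, 0, 0, 0], [0, 0, 0, 0]]

```text
clock: 5.55
position: [0.4298, 0.3051, 0.1]
ee_rot: [-0.0, 0.12, 0.993, -0.0]
contact_force: [-0.1, -0.1, -1.0]
finger_gap: 0.451
gripper_force: 60.4
```

Run:
```python
from go import *
rel(.43,.3066,.023,76.2)
p=snap('top','t2.png'); q=snap('scene')
cv2.imwrite('pics/s2.png',q['img'][120:440,280:640,::-1].repeat(2,0).repeat(2,1)[:600])
for w in (p,q): print([(x['centre'],x['score']) for x in finder.tip_of(w,'snuff_bottle_mid')[:1]])
```

```text
shift cm [0.01 0.15 7.7 ] twist -0.0 | now [0.4298 0.3051 0.1   ] head 76.2 gap 0.451 t 5.55
[([0.4435, -0.0072, 0.0036], 0.69)]
[([0.432, 0.3053, 0.1255], 0.63)]
```

View pics/s2.png

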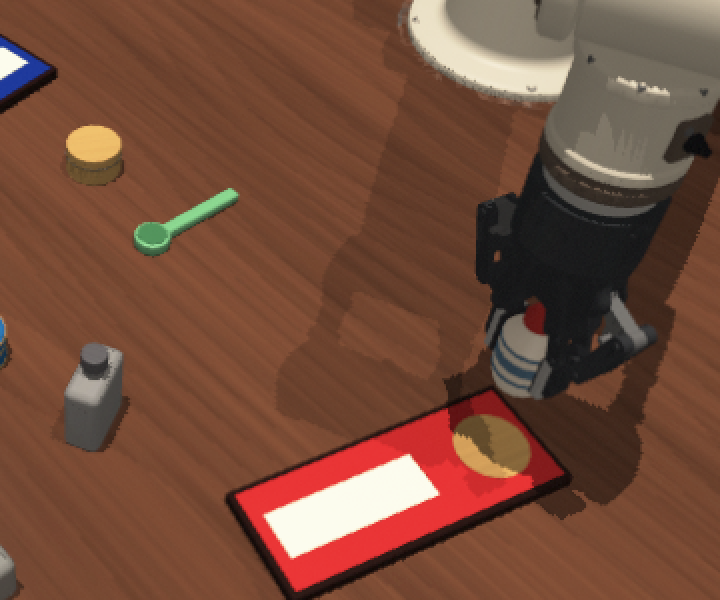

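The bottle hangs upright in the fingers above the brass disc (crop 490,445). I'll lower it gently.

>>> drive_tool:
  motion:
    - [[0, 0.1, 1.5, 0], [0, 0.1, 3.5, 0], [0, 0.1, 5.5, 0], [0, 0.1, 6.7, 0], [0, 0.1, 7.2, 0], [0, 0.1, 7.5, 0], [0, 0.1, 7.7, 0], [0, 0.1, 7.7, 0], [0, 0.1, 7.7, 0]]

```text
clock: 6.65
position: [0.4304, 0.3072, 0.0236]
ee_rot: [0.001, 0.12, 0.993, 0.0]
contact_force: [-0.0, 0.9, -0.5]
finger_gap: 0.456
gripper_force: 60.4
```

>>> drive_tool:
  motion:
    - [[0, 0, 0, 0], [0, 0, 0, 0], [0, 0, 0, 0], [0, 0, 0, 0], [0, 0, 0, 0], [0, 0, 0, 0], [0, 0, -1, 0], [0, 0, -3, 0], [0, 0, -6, 0], [0, 0, -10, 0]]
  gripper: 1

```text
clock: 7.65
position: [0.4286, 0.3064, 0.1231]
ee_rot: [-0.001, 0.12, 0.993, -0.001]
contact_force: [1.2, 1.0, -0.2]
finger_gap: 0.996
gripper_force: 0.0
```

```bash
python3 go.py .442 -.0046 .13 88.1
```

```text
shift cm [ -8.7  -29.89  -0.65] twist -11.9 | now [0.4286 0.3064 0.1231] head 76.2 gap 0.996 t 7.65
```

>>> drive_tool:
  motion:
    - [[-1, -3, 0, -2], [-2, -7, 0, -5], [-3.2, -11, 0, -8], [-4.4, -15, 0, -11.9], [-5.5, -19, 0, -11.9], [-6.7, -23, 0, -11.9], [-7.8, -27, 0, -11.9], [-8.7, -29.9, 0, -11.9], [-8.7, -29.9, 0, -11.9], [-8.7, -29.9, 0, -11.9]]

```text
clock: 8.65
position: [0.4434, -0.0044, 0.1235]
ee_rot: [0.0, 0.017, 1.0, 0.0]
contact_force: [0.1, 0.1, 0.4]
finger_gap: 1.003
gripper_force: 0.0
```

Run:
```python
from go import *
rel(.442,-.0046,.002,88.1)
p=snap('top'); q=snap('scene')
for w in (p,q):
  for n in ('snuff_bottle_mid','red_tray'): print(n,[(np.round(x['centre'],4),x['score']) for x in finder.tip_of(w,n)[:1]])
cv2.imwrite('pics/c3.png',np.hstack([p['img'][190:360,80:340],q['img'][170:340,340:600]])[:,:,::-1].repeat(1,0))
```

```text
shift cm [ 0.15 -0.03 12.15] twist -0.1 | now [ 0.4434 -0.0044  0.1235] head 88.0 gap 1.003 t 8.65
snuff_bottle_mid [(array([0.4302, 0.3094, 0.0508]), 0.95)]
red_tray [(array([ 5.043e-01,  2.857e-01, -5.000e-04]), 0.68)]
snuff_bottle_mid []
red_tray [(array([ 0.502 ,  0.2901, -0.0026]), 0.77)]
```

View pics/c3.png

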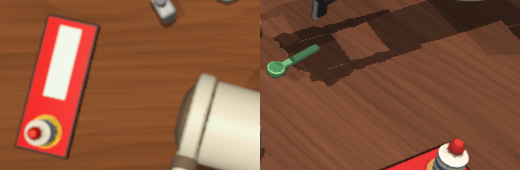

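The bottle stands upright on the red tray's disc. Now the spoon.

>>> drive_tool:
  motion:
    - [[0.1, 0, 2, 0], [0.1, 0, 5, 0], [0.1, 0, 8, 0], [0.1, 0, 10, 0], [0.1, 0, 11.3, 0], [0.1, 0, 12, 0], [0.1, 0, 12.1, 0], [0.1, 0, 12.1, 0]]

```text
clock: 9.75
position: [0.4427, -0.004, 0.0024]
ee_rot: [0.0, 0.016, 1.0, -0.0]
contact_force: [0.3, -0.0, -0.4]
finger_gap: 0.998
gripper_force: 0.0
```

>>> drive_tool:
  motion:
    - [[0, 0, 0, 0], [0, 0, 0, 0], [0, 0, 0, 0], [0, 0, 0, 0], [0, 0, 0, 0], [0, 0, 0, 0], [0, 0, 0, 0], [0, 0, 0, 0], [0, 0, 0, 0], [0, 0, 0, 0]]
  gripper: -1

```text
clock: 10.75
position: [0.4426, -0.0042, 0.0023]
ee_rot: [0.0, 0.016, 1.0, -0.0]
contact_force: [-0.9, 0.6, 5.9]
finger_gap: 0.129
gripper_force: 60.2
```

```bash
python3 go.py .5444 .2784 .014 76.2
```

```text
shift cm [-9.26 28.58 -1.17] twist 11.9 | now [ 0.4426 -0.0042  0.0023] head 88.1 gap 0.129 t 10.75
```

>>> drive_tool:
  motion:
    - [[0, 0, -1, 0], [0, 0, -3, 0], [0, 0, -6, 0], [-1, 2, -9, 1], [-2, 6, -11, 3], [-3.5, 10.5, -11, 5], [-5, 15, -11, 7], [-6.5, 19.5, -11, 9], [-7.8, 24, -11, 11], [-8.8, 27, -11, 11.9]]

```text
clock: 11.75
position: [0.5391, 0.2659, 0.1123]
ee_rot: [0.0, 0.119, 0.993, 0.0]
contact_force: [-0.5, -0.8, -0.5]
finger_gap: 0.126
gripper_force: 59.6
```

>>> drive_tool:
  motion:
    - [[-0.2, 0.7, 0, 0], [-0.2, 1.3, 0, 0], [-0.2, 1.3, 0, 0], [-0.2, 1.3, 0, 0]]

```text
clock: 12.15
position: [0.5437, 0.2739, 0.1119]
ee_rot: [-0.0, 0.12, 0.993, -0.0]
contact_force: [-0.1, -0.8, -0.7]
finger_gap: 0.123
gripper_force: 59.5
```

Run:
```python
from go import *
rel(.5444,.2784,.0143,76.2)
q=snap('scene')
print([(np.round(x['centre'],4),x['score']) for x in finder.tip_of(q,'jade_spoon_mid')[:1]])
cv2.imwrite('pics/c4.png',q['img'][200:440,340:640,::-1].repeat(2,0).repeat(2,1))
```

```text
shift cm [0.04 0.46 9.76] twist -0.0 | now [0.5437 0.2739 0.1119] head 76.2 gap 0.123 t 12.15
[(array([0.5439, 0.2777, 0.1184]), 0.59)]
```

View pics/c4.png

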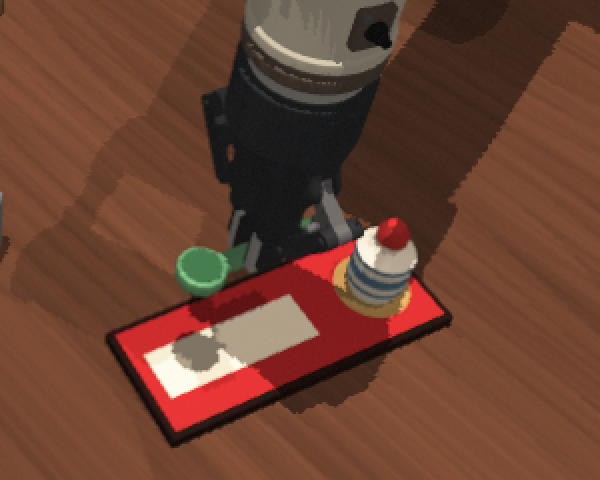

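The spoon is held level above the strip, with its bowl at crop (203,268), and the bottle stands on the disc at crop (385,280). Lowering it.

>>> drive_tool:
  motion:
    - [[0, 0.4, 2, 0], [0, 0.4, 4.5, 0], [0, 0.4, 7, 0], [0, 0.4, 8.5, 0], [0, 0.4, 9.2, 0], [0, 0.4, 9.6, 0], [0, 0.4, 9.75, 0], [0, 0.4, 9.75, 0], [0, 0.4, 9.75, 0]]

```text
clock: 13.15
position: [0.5457, 0.2792, 0.0155]
ee_rot: [0.001, 0.12, 0.993, 0.0]
contact_force: [1.2, -0.3, -1.1]
finger_gap: 0.128
gripper_force: 59.5
```

>>> drive_tool:
  motion:
    - [[0, 0, 0, 0], [0, 0, 0, 0], [0, 0, 0, 0], [0, 0, 0, 0], [0, 0, 0, 0], [0, 0, 0, 0], [0, 0, 0, 0], [0, 0, -3, 0], [0, 0, -6, 0], [0, 0, -10, 0]]
  gripper: 1

```text
clock: 14.15
position: [0.5436, 0.2785, 0.1138]
ee_rot: [-0.002, 0.12, 0.993, -0.001]
contact_force: [0.2, 0.3, -0.3]
finger_gap: 1.0
gripper_force: 0.0
```

```bash
python3 go.py .636 .107 .15 119.5
```

```text
shift cm [-13.05 -14.46  -3.64] twist -43.3 | now [0.5436 0.2785 0.1138] head 76.2 gap 1.0 t 14.15
```

>>> drive_tool:
  motion:
    - [[0, 0, -2.5, -4], [-1.5, -1.5, -4, -9], [-4, -4, -4, -15], [-6.5, -7, -4, -21], [-9, -10, -4, -27], [-11.5, -12.5, -4, -33], [-13, -14.4, -4, -39], [-13, -14.4, -4, -43.3], [-13, -14.4, -4, -43.3], [-13, -14.4, -4, -43.3]]

```text
clock: 15.15
position: [0.6368, 0.1084, 0.1544]
ee_rot: [-0.0, -0.254, 0.967, 0.0]
contact_force: [0.4, 0.4, -0.1]
finger_gap: 1.005
gripper_force: 0.0
```

Run:
```python
from go import *
rel(.636,.108,.024,119.5)
p=snap('top'); q=snap('scene')
for w in (p,q):
  print([(np.round(x['centre'],4),x['score']) for n in ('jade_spoon_mid','pewter_flask_mid') for x in finder.tip_of(w,n)[:1] ])
cv2.imwrite('pics/c5.png',np.hstack([p['img'][180:360,80:280],q['img'][260:440,380:580]])[:,:,::-1].repeat(2,0).repeat(2,1))
```

```text
shift cm [ 0.09 -0.   13.04] twist -0.1 | now [0.6368 0.1084 0.1544] head 119.4 gap 1.005 t 15.15
[(array([ 5.252e-01, -2.633e-01, -1.000e-04]), 0.52), (array([0.6356, 0.1079, 0.0428]), 0.41)]
[(array([0.5463, 0.2816, 0.0184]), 0.95), (array([0.6347, 0.108 , 0.0435]), 0.97)]
```

View pics/c5.png

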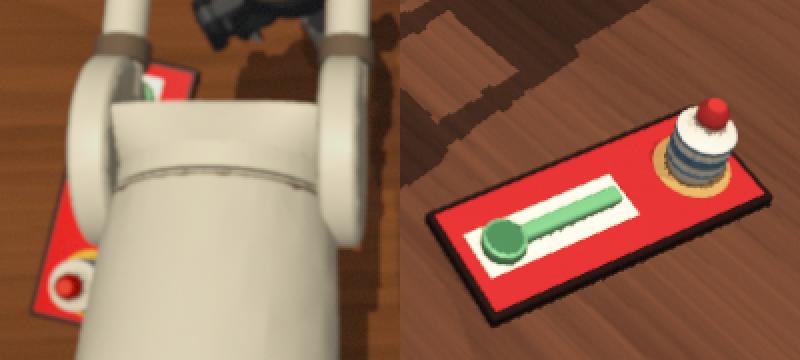

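The spoon lies along the middle of the ivory strip, and the bottle is upright on the disc. Next is the flask.

>>> drive_tool:
  motion:
    - [[0.1, 0, 2, 0], [0.1, 0, 5, 0], [0.1, 0, 8, 0], [0.1, 0, 10.5, 0], [0.1, 0, 12, 0], [0.1, 0, 12.8, 0], [0.1, 0, 13, 0], [0.1, 0, 13, 0]]

```text
clock: 16.25
position: [0.6369, 0.1077, 0.0255]
ee_rot: [0.001, -0.255, 0.967, -0.0]
contact_force: [0.3, -0.3, -0.3]
finger_gap: 1.0
gripper_force: 0.0
```

>>> drive_tool:
  motion:
    - [[0, 0, 0, 0], [0, 0, 0, 0], [0, 0, 0, 0], [0, 0, 0, 0], [0, 0, 0, 0], [0, 0, 0, 0], [0, 0, 0, 0], [0, 0, 0, 0], [0, 0, 0, 0], [0, 0, 0, 0]]
  gripper: -1

```text
clock: 17.25
position: [0.6365, 0.1077, 0.025]
ee_rot: [0.0, -0.255, 0.967, -0.0]
contact_force: [-0.6, 0.7, 6.7]
finger_gap: 0.319
gripper_force: 59.7
```

```bash
python3 go.py .4847 -.2696 .036 97.4
```

```text
shift cm [ 31.81 -25.34  -1.11] twist 22.1 | now [0.6365 0.1077 0.025 ] head 119.5 gap 0.319 t 17.25
```

>>> drive_tool:
  motion:
    - [[0, 0, -1, 0], [0, 0, -3, 0], [0, 0, -6, 0], [0, 0, -9.5, 0], [0, 0, -12, 0], [2, -1.6, -13, 2], [5, -4, -13, 4], [8, -6.4, -13, 6], [11, -8.8, -13, 8], [14, -11.2, -13, 10]]

```text
clock: 18.25
position: [0.568, -0.0599, 0.1539]
ee_rot: [-0.001, -0.169, 0.986, 0.0]
contact_force: [1.2, 0.0, -0.8]
finger_gap: 0.323
gripper_force: 59.2
```

```bash
python3 go.py .4847 -.2696 .037 97.4
```

```text
shift cm [ 14.83 -17.    11.7 ] twist 12.1 | now [ 0.568  -0.0599  0.1539] head 109.5 gap 0.323 t 18.25
```

>>> drive_tool:
  motion:
    - [[2, -2.3, 0, 2], [4.3, -5, 0, 4], [6.6, -7.6, 0, 6], [8.9, -10.2, 0, 8], [11, -12.6, 0, 10], [13, -14.8, 0, 12.1], [14.5, -16.6, 0, 12.1], [14.7, -16.8, 0, 12.1], [14.7, -16.8, 0, 12.1], [14.7, -16.8, 0, 12.1]]

```text
clock: 19.25
position: [0.4872, -0.2652, 0.1541]
ee_rot: [-0.0, -0.065, 0.998, 0.001]
contact_force: [-0.7, -0.4, -1.9]
finger_gap: 0.321
gripper_force: 59.4
```

Run:
```python
from go import *
rel(.4847,-.2696,.037,97.4)
q=snap('scene')
print([(np.round(x['centre'],4),x['score']) for x in finder.tip_of(q,'pewter_flask_mid')[:1]])
cv2.imwrite('pics/c6.png',q['img'][60:300,160:460,::-1].repeat(2,0).repeat(2,1))
```

```text
shift cm [ 0.3  -0.42 11.71] twist 0.1 | now [ 0.4872 -0.2652  0.1541] head 97.5 gap 0.321 t 19.25
[(array([ 0.4877, -0.2644,  0.1715]), 0.76)]
```

View pics/c6.png

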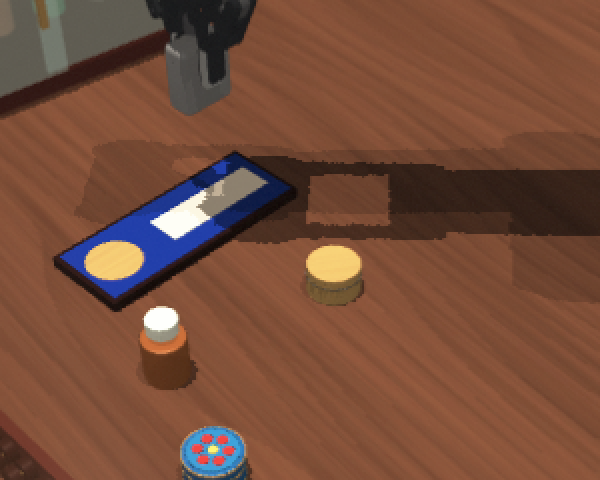

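The flask hangs upright (crop 200,75) and its broad side lines up with the blue tray's strip. Lowering it.

>>> drive_tool:
  motion:
    - [[0.3, -0.4, 2, 0], [0.3, -0.4, 5, 0], [0.3, -0.4, 8, 0], [0.3, -0.4, 10, 0], [0.3, -0.4, 11, 0], [0.3, -0.4, 11.4, 0], [0.3, -0.4, 11.6, 0], [0.3, -0.4, 11.7, 0], [0.3, -0.4, 11.7, 0], [0.3, -0.4, 11.7, 0]]

```text
clock: 20.35
position: [0.4852, -0.2711, 0.0383]
ee_rot: [0.001, -0.065, 0.998, -0.001]
contact_force: [-0.1, 0.5, -1.7]
finger_gap: 0.318
gripper_force: 59.4
```

```bash
python3 go.py .4847 -.2696 .037 97.4
```

```text
shift cm [0.03 0.16 0.13] twist 0.0 | now [ 0.4852 -0.2711  0.0383] head 97.4 gap 0.318 t 20.35
```

>>> drive_tool:
  motion:
    - [[0, 0.1, 0.1, 0], [0, 0.1, 0.15, 0], [0, 0.1, 0.15, 0], [0, 0.1, 0.15, 0]]

```text
clock: 20.75
position: [0.485, -0.27, 0.037]
ee_rot: [0.0, -0.065, 0.998, -0.0]
contact_force: [-1.7, 2.3, 5.3]
finger_gap: 0.32
gripper_force: 60.3
```

>>> drive_tool:
  motion:
    - [[0, 0, 0, 0], [0, 0, 0, 0], [0, 0, 0, 0], [0, 0, 0, 0], [0, 0, 0, 0], [0, 0, 0, 0], [0, 0, -2, 0], [0, 0, -5, 0], [0, 0, -9, 0], [0, 0, -13, 0]]
  gripper: 1

```text
clock: 21.75
position: [0.4842, -0.2693, 0.1669]
ee_rot: [-0.0, -0.065, 0.998, 0.0]
contact_force: [1.1, -0.0, 0.0]
finger_gap: 1.001
gripper_force: 0.0
```

```bash
python3 go.py .6675 .0 .16 97.4
```

```text
shift cm [-21.67  24.33   0.7 ] twist 0.0 | now [ 0.4842 -0.2693  0.1669] head 97.4 gap 1.001 t 21.75
```

>>> drive_tool:
  motion:
    - [[-2, 2.2, 0, 0], [-5, 5.6, 0, 0], [-8, 9, 0, 0], [-11, 12.3, 0, 0], [-14, 15.7, 0, 0], [-17, 19.1, 0, 0], [-19.5, 21.9, 0, 0], [-21.6, 24.3, 0, 0], [-21.6, 24.3, 0, 0], [-21.6, 24.3, 0, 0]]

```text
clock: 22.75
position: [0.6672, -0.0004, 0.1656]
ee_rot: [-0.0, -0.066, 0.998, -0.0]
contact_force: [0.4, -0.6, -0.6]
finger_gap: 1.002
gripper_force: 0.0
```

Run:
```python
from go import *
rel(.6675,0,.0,97.4)
p=snap('top');q=snap('scene')
for w in (p,q): print([(n,np.round(x['centre'],4),x['score']) for n in ('pewter_flask_mid','pill_box_mid') for x in finder.tip_of(w,n)[:1]])
cv2.imwrite('pics/c7.png',np.hstack([p['img'][160:340,400:540],q['img'][120:300,170:350]])[:,:,::-1].repeat(2,0).repeat(2,1))
```

```text
shift cm [-0.04  0.04 16.56] twist 0.1 | now [ 6.672e-01 -4.000e-04  1.656e-01] head 97.5 gap 1.002 t 22.75
[('pewter_flask_mid', array([ 0.4832, -0.2669,  0.0533]), 0.59), ('pill_box_mid', array([ 6.712e-01, -1.000e-04,  1.500e-02]), 0.82)]
[]
```

View pics/c7.png

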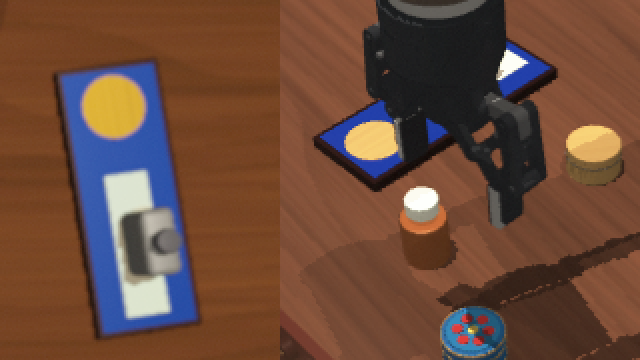

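The flask stands mid-strip; in the top view it only appears shifted to the right because of parallax. Now the pill box.

>>> drive_tool:
  motion:
    - [[-0.1, 0, 3, 0], [-0.1, 0, 7, 0], [-0.1, 0, 11, 0], [-0.1, 0, 13.5, 0], [-0.1, 0, 15, 0], [-0.1, 0, 16, 0], [-0.1, 0, 16.4, 0], [-0.1, 0, 16.4, 0], [-0.1, 0, 16.4, 0]]

```text
clock: 23.95
position: [0.6695, -0.0009, 0.0036]
ee_rot: [0.001, -0.065, 0.998, -0.0]
contact_force: [-0.2, -0.2, -0.1]
finger_gap: 0.998
gripper_force: 0.0
```

>>> drive_tool:
  motion:
    - [[0, 0, 0, 0], [0, 0, 0, 0], [0, 0, 0, 0], [0, 0, 0, 0], [0, 0, 0, 0], [0, 0, 0, 0], [0, 0, 0, 0], [0, 0, 0, 0]]
  gripper: -1

```text
clock: 24.75
position: [0.6692, -0.0007, 0.0031]
ee_rot: [0.001, -0.065, 0.998, -0.0]
contact_force: [0.6, -0.5, 6.4]
finger_gap: 0.566
gripper_force: 62.7
```

>>> drive_tool:
  motion:
    - [[0, 0, -1, 0], [0, 0, -3, 0], [0, 0, -6, 0], [0, 0, -9.5, 0], [0, 0, -13, 0], [0, 0, -14, 0], [0, 0, -14, 0], [0, 0, -14, 0]]

```text
clock: 25.55
position: [0.6671, -0.0004, 0.1399]
ee_rot: [-0.002, -0.065, 0.998, 0.0]
contact_force: [0.2, 0.8, -1.8]
finger_gap: 0.564
gripper_force: 62.3
```

```bash
python3 go.py .602 -.2543 .014 97.4
```

```text
shift cm [  9.7  -24.34  12.6 ] twist 0.0 | now [ 6.671e-01 -4.000e-04  1.399e-01] head 97.4 gap 0.564 t 25.55
```

>>> drive_tool:
  motion:
    - [[0.8, -2, 0, 0], [2, -5, 0, 0], [3.4, -8.5, 0, 0], [4.8, -12, 0, 0], [6.2, -15.5, 0, 0], [7.6, -19, 0, 0], [8.8, -22, 0, 0], [9.7, -24.3, 0, 0], [9.7, -24.3, 0, 0], [9.7, -24.3, 0, 0]]

```text
clock: 26.55
position: [0.6023, -0.2536, 0.1394]
ee_rot: [-0.002, -0.064, 0.998, 0.001]
contact_force: [-0.0, 0.4, -1.2]
finger_gap: 0.569
gripper_force: 62.3
```

>>> drive_tool:
  motion:
    - [[0, 0, 0, 0], [0, 0, 0, 0]]

```text
clock: 26.75
position: [0.6036, -0.2528, 0.1412]
ee_rot: [-0.001, -0.066, 0.998, 0.001]
contact_force: [-0.7, -0.5, -1.6]
finger_gap: 0.569
gripper_force: 62.3
```

Run:
```python
from go import *
rel(.602,-.2543,.0145,97.4)
q=snap('scene')
print([(np.round(x['centre'],4),x['score']) for x in finder.tip_of(q,'pill_box_mid')[:1]])
cv2.imwrite('pics/c8.png',q['img'][40:280,120:420,::-1].repeat(2,0).repeat(2,1))
```

```text
shift cm [ 0.16 -0.15 12.67] twist 0.1 | now [ 0.6036 -0.2528  0.1412] head 97.5 gap 0.569 t 26.75
[(array([ 0.6027, -0.2523,  0.1518]), 0.97)]
```

View pics/c8.png

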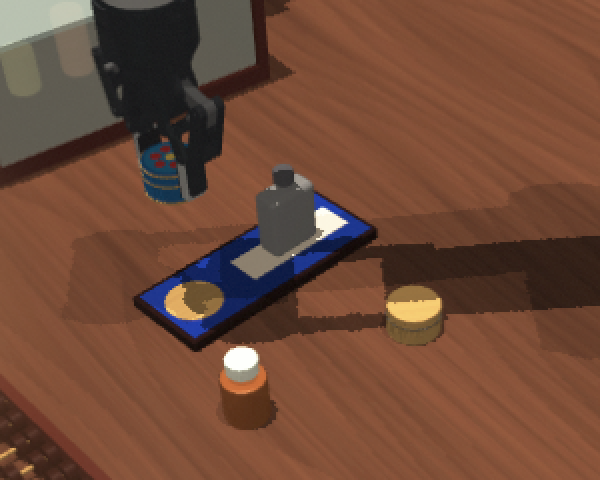

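The pill box is held level, lid up (crop 165,170), above the disc, and the flask stands along the strip. Lowering it.

>>> drive_tool:
  motion:
    - [[0.1, -0.1, 2.5, 0], [0.1, -0.1, 6, 0], [0.1, -0.1, 9, 0], [0.1, -0.1, 11, 0], [0.1, -0.1, 12, 0], [0.1, -0.1, 12.3, 0], [0.1, -0.1, 12.5, 0], [0.1, -0.1, 12.5, 0], [0.1, -0.1, 12.5, 0]]

```text
clock: 27.75
position: [0.6036, -0.2558, 0.0184]
ee_rot: [0.001, -0.065, 0.998, -0.001]
contact_force: [-0.2, -0.0, -0.7]
finger_gap: 0.565
gripper_force: 62.3
```

```bash
python3 go.py .602 -.2543 .0145 97.4
```

```text
shift cm [0.14 0.17 0.39] twist 0.0 | now [ 0.6036 -0.2558  0.0184] head 97.4 gap 0.565 t 27.75
```

>>> drive_tool:
  motion:
    - [[0, 0.1, 0.1, 0], [0, 0.1, 0.2, 0], [0, 0.1, 0.25, 0], [0, 0.1, 0.25, 0], [0, 0.1, 0.25, 0]]

```text
clock: 28.25
position: [0.6028, -0.2543, 0.0151]
ee_rot: [0.0, -0.065, 0.998, -0.0]
contact_force: [-2.1, 1.6, 5.2]
finger_gap: 0.568
gripper_force: 62.7
```

Contact is felt at 5 N, so I'm releasing and backing off.

>>> drive_tool:
  motion:
    - [[0, 0, 0, 0], [0, 0, 0, 0], [0, 0, 0, 0], [0, 0, 0, 0], [0, 0, 0, 0], [0, 0, 0, 0], [0, 0, -2, 0], [0, 0, -5, 0], [0, 0, -9, 0], [0, 0, -13, 0]]
  gripper: 1

```text
clock: 29.25
position: [0.6021, -0.254, 0.1453]
ee_rot: [-0.0, -0.065, 0.998, 0.0]
contact_force: [0.6, 0.0, 0.5]
finger_gap: 0.999
gripper_force: 0.0
```

>>> drive_tool:
  motion:
    - [[-1, 3, -2, 0], [-2, 7, -4, 0], [-3, 11, -6, 0], [-3, 15, -6, 0], [-3, 19, -6, 0], [-3, 22, -6, 0], [-3, 24, -6, 0], [-3, 25, -6, 0], [-3, 25, -6, 0], [-3, 25, -6, 0]]

```text
clock: 30.25
position: [0.6002, -0.0033, 0.2045]
ee_rot: [0.0, -0.065, 0.998, -0.0]
contact_force: [-0.6, -0.4, -0.0]
finger_gap: 1.002
gripper_force: 0.0
```

Run:
```python
from h import *
p=snap('top');q=snap('scene'); cv2.imwrite('pics/end.png',np.hstack([p['img'][150:360],])[:,:,::-1]); 
cv2.imwrite('pics/end2.png',np.hstack([p['img'][180:340,400:520],p['img'][190:350,80:220],q['img'][120:280,170:350],q['img'][290:450,390:570]])[:,:,::-1])
tr={'red':((.4301,.3066),-13.8),'blue':((.602,-.2543),-172.6)}
exp={'snuff_bottle_mid':('red',0),'jade_spoon_mid':('red',118),'pill_box_mid':('blue',0),'pewter_flask_mid':('blue',118)}
for n in list(exp)+['brass_box_mid','amber_bottle_mid']:
  for w in (p,q):
    for x in finder.tip_of(w,n)[:1]:
      c=x['centre']; s=''
      if n in exp:
        (o,a),off=tr[exp[n][0]],exp[n][1]; d=np.array(c[:2])-o; a=np.radians(a)
        s=np.round([1e3*d@[np.cos(a),np.sin(a)]-off,1e3*d@[-np.sin(a),np.cos(a)]],1)
      print(n,np.round(c,4),round(x['score'],2),s)
```

```text
snuff_bottle_mid [0.4282 0.3086 0.0486] 0.95 [-2.3  1.5]
snuff_bottle_mid [0.4295 0.3094 0.0507] 0.97 [-1.3  2.6]
jade_spoon_mid [0.4313 0.306  0.0483] 0.25 [-116.7   -0.3]
jade_spoon_mid [0.5441 0.2835 0.0179] 0.56 [-1.8  4.8]
pill_box_mid [ 0.6028 -0.2522  0.027 ] 0.83 [-1.1 -2. ]
pill_box_mid [ 0.6039 -0.2545  0.0295] 0.91 [-1.9  0.4]
pewter_flask_mid [ 0.4824 -0.2685  0.0498] 0.9 [ 2.4 -1.3]
pewter_flask_mid [ 0.4851 -0.2724  0.0545] 0.77 [0.3 2.9]
brass_box_mid [ 0.455  -0.1167  0.0138] 0.67 
brass_box_mid [ 0.4575 -0.1138  0.0155] 0.88 
amber_bottle_mid [ 0.5043  0.2885 -0.0013] 0.23 
amber_bottle_mid [ 0.6371 -0.1144  0.0303] 0.6
```

View pics/end2.png

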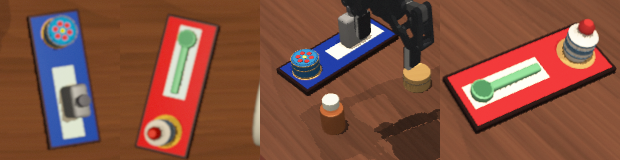

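All four pieces are on their marks, within about 5 mm, and the brass box and amber bottle haven't moved. Handing in.

```bash
python3 -c "
from plant import job_done; print(job_done())"
```

```text
the job is handed in; nothing more can be done
None
```

I placed all four pieces upright or flat on their marks, within about 5 mm of centre by the final camera check; the brass box and amber bottle were left standing, and I handed the job in at about 30 s (no verdict returned).

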